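Load the cheese grater past its sprung guard flap

ROBOT

A 7-joint arm with a two-finger parallel gripper is mounted at the origin on the work surface. World frame = base frame: x ahead of the robot, y to its left, z up, the work surface at z = 0. Lengths are in m, angles in rad, forces in N, time in s.
With the tool pointing down it reaches from about 0.4 to 0.925 m from the base axis. Payload 5.6 kg.
Tool frame: the origin (TCP) lies between the finger pads; the fingertips stand 22 mm ahead of it and the grasp point (between the pads) lies 3 mm ahead of it; z points along the fingers, y is the direction in which the jaws open and shut (so a half turn about z gives the same grasp; the last joint's range is limited). The gripper opens to 85 mm and grips with 20 to 120 N. Pads are 22 mm wide; open, the fingers measure 114 mm over their backs; the gripper's body (76 mm by 85 mm) begins 54 mm behind the grasp point. The pads swing forward as they close: fully open they stand 13 mm farther back than shut.
Start: joints at [-1.238, 0.468, -0.012, 1.603, 0.006, 1.071, -0.056], TCP at [0.239, 0.605, 0.253] pointing down, gripper open.
Joint ranges: [-2.53, 2.53], [-0.31, 2.02], [-1.57, 1.55], [0.28, 2.44], [-1.29, 4.43], [0.15, 1.84], [-2.92, 2.92]. Speed limits (rad/s): [2.57, 2.57, 3.14, 3.14, 3.14, 3.14, 3.14].

INTERFACE

Orientations are given as [roll, pitch, yaw] about the fixed x, y, z axes, in that order (R = Rz(yaw) Ry(pitch) Rx(roll)).
In Python, from plant import readout, get_image, order gives the robot as it stands.
- The arm moves only by the tool send_rows, never from a script. Its argument "increments" is text: rows parted by semicolons, each of 7 numbers parted by spaces: the opening, from -1 (shut) to 1 (fully open), so that 0 is half open, then the shift along the world's x, y, z in m, then the turn, a rotation vector about the world's x, y, z in degrees. A call has 1 to 20 rows; each row is the pose to reach, as a shift and turn from the pose measured when the call began; what a row does not reach only later rows make up. A row lasts 1/8 s, in which the tool goes at most 62.5 mm and 10.7 degrees, less where a joint would pass 70% of its speed; a pose out of reach is approached as far as the arm can. A call with a gripper value outside its range is refused whole. The fingers move at their own pace and stop on an object; "squeeze" is the grip in N (left out, the last holds). Time passes only in rows, so rows that repeat a pose let the fingers close. It gives the time, the measured TCP pose, the force and the opening at its end, in the units of the state.
- readout.state(): the state, without advancing time (a new reading comes with each control period).
- get_image(name): name is "side" or "top"; returns a dict with "color" (420x560x3 uint8, blue, green, red), "range_z" (420x560 float32, m along the optical axis (not along the pixel's ray), 0 where there is no reading), "fx", "fy", "cx", "cy" (pixels), "D" ([k1, k2, p1, p2, k3] as OpenCV has them; the pictures are not rectified), "world_from_camera" (4x4, takes a point from camera to world coordinates). Camera axes: x right, y up, looking along -z (the intrinsics and any distortion apply to the point x, -y, -z); pixel columns grow to the right and rows downward; lengths in m; the calibration is good to about 2 mm. A picture is of the moment at which its call begins.
- order.hand_in(): hands the job in, once; it reports no verdict.
The state is a dict: "time": time; "joints": joint angles; "joint_velocities": joint speeds; "tau": joint torques, N m; "tcp_pos": TCP position; "tcp_rot": TCP orientation; "ft_force": force on the tool from outside, world axes, zero at the start; "wrist_torque": the same for the moment, N m; "gripper_width": opening from 0.0 (shut) to 1.0 (fully open).
Only numpy, scipy, OpenCV 4.12 (cv2) and the standard library are available. Lean on these libraries where they do the work, as an engineer would, in place of code of your own. Each camera call takes 0.05 s, during which the arm holds its last target. There are 200 camera calls.

TASK

Load the block of hard cheese, on end, into the feed throat of the grater: push the sprung guard flap open with it, then press it gently all the way down onto the sprung seat at the bottom, until the seat is pushed to its stop. Leave the cheese seated with the flap shut again above it, never lean hard on the cheese or the machine, and leave the round cheese and the jar where they are.

Things in the scene. Friction and masses are not known exactly. Their poses are not given: they have to be found in the camera images.
- grater: the grater, fixed to the counter: steel base 170 x 150 x 12 mm, an upright feed throat (clear walls on its x sides) with its mouth 175 mm up, and a white motor housing 109 mm high against the throat's +x side. Contacts adding up to over 26 N on it are leaning hard (walls and shoe take some 8 of that: push with under 18). Origin: on the counter under the throat's axis; x points to the motor, z up.
- mouth (a point): centre of the throat's mouth, 175 mm above the counter, axes as the grater's. The throat is 31 mm along x by 54 mm along y inside, with straight walls all the way down; 45-degree funnel lips around the mouth rise 6 mm and spread 7 mm. Gripper fingers closed together fit down the throat on top of the cheese, to press it home.
- flap (a joint): slippery steel guard flap 22 x 46 x 3 mm, over the far two-thirds of the throat; hinged at the throat's +x wall, 3 mm below the mouth, it swings down against that wall. 0 = shut (level), 1.5 rad = open (hanging to 25 mm below the mouth). Its spring shuts it with 0.05 to 0.1 Nm: 3 to 6 N at the cheese, whose weight alone does not open it.
- seat (a joint): how far the sprung seat at the throat's bottom is pressed: 0 = up, 0.004 m = at its hard stop; spring 1 to 2 N. At the stop its top is 117 to 130 mm below the mouth (differs each time, not reported, must be felt), so the top of the seated cheese is then 27 to 40 mm below the mouth. 8 to 12 N beyond the sliding force is ample.
- cheese_mid (a point): centre (half-way up) of the block of hard cheese: 24 mm along x, 50 along y, 90 along z, straw-coloured, brown rind on top, standing on end on the counter; 0.09 to 0.18 kg. It goes in upright, its x along the mouth's x (either way round), with 2 mm to spare each side in y and 2 to 3 mm in x beside the open flap.
- cheese: the same block; origin at the centre of its underside.
- round_cheese: bystander: a pale round cheese 76 mm across, 45 mm high; origin under its centre.
- jar: bystander: an amber glass jar 62 mm across, 85 mm high; origin under its centre.
- shoe_place (a point): tip of a white sprung shoe low on the throat's +y wall, 100 mm below the mouth (its ramp begins 66 mm below). It juts 5 mm in and presses the cheese to the -y wall with about 3 N, so the cheese does not sink by itself but stays where it is pushed; sliding it on takes 2 to 5 N, opening the flap 8 to 15 N.
There are look-alikes about, which are no part of the job. Of the things that look like the grater, the smaller one is meant.

How it is judged:
By the outcome, as a careful person would: the job done as asked, in the order asked, and still so for the second after the job is handed in, with the robot touching nothing.
It also fails if it takes over 70 s, if anything falls off the work surface, if the arm or the gripper's body presses on something with over 40 N, if the wrist force passes 120 N, or if a joint passes its speed limit or range.

## Working session

There is one attempt and no reset: what is moved stays moved. The work goes in short steps, Python scripts to look and compute and a tool call to move; the robot and the scene stay as the last step left them, time stands still between calls to the robot, and variables do not carry over. Pictures are saved under pics/ and viewed, about 8 in all and at most 12, crops included, and the job is handed in when it is done.

Besides the shell and the picture viewer there is one more tool, called after "Call:" by a JSON object that holds its "name" and its "arguments". send_rows: Moves the arm, as the interface text tells. Its arguments: {"type":"object","properties":{"increments":{"type":"string"},"squeeze":{"type":"number"}},"required":["increments"]}

```bash
mkdir -p pics; python3 - <<'E'
from plant import readout, get_image
import cv2,numpy as np,pickle
s=readout.state(); print({k:np.round(v,3) for k,v in s.items()})
for n in ("top","side"):
    g=get_image(n); pickle.dump(g,open(n+"0.pkl","wb")); cv2.imwrite(f"pics/{n}0.png",g["color"])
    print(n,g["fx"],g["fy"],g["cx"],g["cy"],g["D"],np.round(g["world_from_camera"],3).tolist())
E
```

```text
{'time': np.float64(0.0), 'joints': array([-1.238,  0.468, -0.012,  1.604,  0.006,  1.071, -0.056]), 'joint_velocities': array([-0.   ,  0.001,  0.002,  0.001,  0.001,  0.001, -0.   ]), 'tau': array([ 1.0000e-03, -5.3237e+01,  2.2000e-02, -2.5130e+01,  1.1000e-02,
        8.0000e-03, -0.0000e+00]), 'tcp_pos': array([0.238, 0.604, 0.252]), 'tcp_rot': array([-3.14 ,  0.   ,  2.766]), 'ft_force': array([-0.239,  0.716, -0.597]), 'wrist_torque': array([-0.042, -0.02 , -0.003]), 'gripper_width': np.float64(0.998)}
top 415.4752379941663 415.4752379941663 271.50436364458454 211.77865744206582 [0.03700418 0.         0.         0.         0.        ] [[-0.027, 0.995, -0.097, 0.325], [-1.0, -0.027, -0.001, -0.048], [-0.003, 0.097, 0.995, 0.959], [0.0, 0.0, 0.0, 1.0]]
side 492.71261600051946 492.71261600051946 273.9322021246361 209.9302373682505 [-0.04697606  0.          0.          0.          0.        ] [[0.88, 0.358, -0.313, 0.0], [-0.475, 0.669, -0.572, -0.734], [0.005, 0.652, 0.758, 1.05], [0.0, 0.0, 0.0, 1.0]]
```

View pics/top0.png

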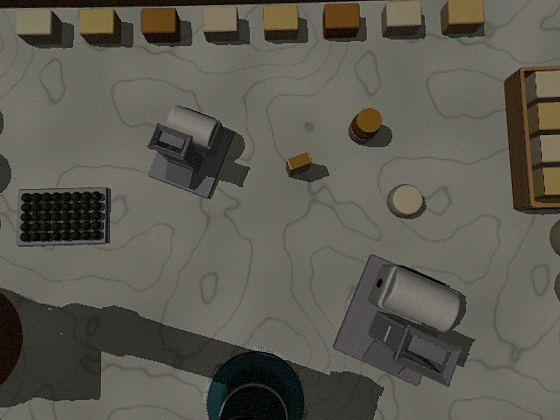

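View pics/side0.png

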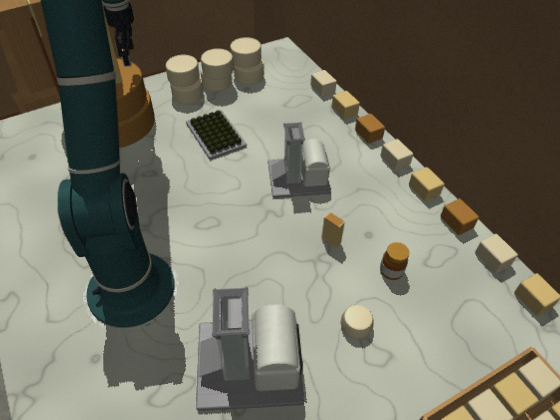

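Candidates in the top image:
- **Cheese:** the standing brown-topped block at (299,163). The look-alikes are the blocks in the back row (y≈20) and those in the crate (545,130).
- **Grater:** the small one at (190,150) against the large one at (400,320). The small one is meant.

I'll measure both from depth, and take a close crop.

```bash
cat > h.py <<'E'
import cv2,numpy as np
def K(g): return np.array([[g["fx"],0,g["cx"]],[0,g["fy"],g["cy"]],[0,0,1.]])
def cloud(g):
    h,w=g["range_z"].shape; u,v=np.meshgrid(np.arange(w),np.arange(h))
    p=cv2.undistortPoints(np.stack([u,v],-1).reshape(-1,1,2).astype(float),K(g),np.array(g["D"]))[:,0]
    z=g["range_z"].reshape(-1,1); c=np.hstack([p[:,:1]*z,-p[:,1:]*z,-z]); T=g["world_from_camera"]
    P=(c@T[:3,:3].T+T[:3,3]).reshape(h,w,3); P[g["range_z"]==0]=np.nan; return P
def ray(g,uv,z):
    p=cv2.undistortPoints(np.array(uv,float).reshape(-1,1,2),K(g),np.array(g["D"]))[:,0]
    T=g["world_from_camera"]; d=np.c_[p[:,0],-p[:,1],-np.ones(len(p))]@T[:3,:3].T
    return T[:3,3]+d*((z-T[2,3])/d[:,2])[:,None]
def rect(P):
    (c,s,a)=cv2.minAreaRect((P[:,:2]*1000).astype(np.float32)); return np.round(c,1),np.round(s,1),round(a,1)
E
python3 - <<'E'
import pickle,numpy as np,cv2
from h import *
for n,rg in (("top",dict(c=(275,140,325,185),m=(145,90,245,200))),("side",dict(c=(310,200,355,255),m=(260,110,340,205)))):
    g=pickle.load(open(n+"0.pkl","rb")); P=cloud(g)
    for k,(x0,y0,x1,y1) in rg.items():
        Q=P[y0:y1,x0:x1].reshape(-1,3); Q=Q[~np.isnan(Q[:,0])]; z=Q[:,2]
        print(n,k,"zmax",np.percentile(z,[50,90,99,99.9]).round(4))
        for lo,hi in ((.08,.1),) if k=="c" else ((.172,.19),(.163,.19),(.008,.016),(.09,.12)):
            S=Q[(z>lo)&(z<hi)]; print(lo,hi,len(S),rect(S) if len(S)>4 else "", S.mean(0).round(4) if len(S) else "")
g=pickle.load(open("top0.pkl","rb"));P=cloud(g)
print("floor",np.nanmedian(P[200:250,230:300,2]))
a=cv2.resize(g["color"][95:205,140:330],None,fx=4,fy=4,interpolation=cv2.INTER_CUBIC); cv2.imwrite("pics/crop0.png",cv2.convertScaleAbs(a,alpha=1.7))
E
```

```text
top c zmax [0.0014 0.0894 0.093  0.0948]
0.08 0.1 284 (array([ 518.1, -108.7]), array([24.9, 50. ]), 19.5) [ 0.5173 -0.1085  0.0905]
top m zmax [0.0039 0.1174 0.1827 0.1845]
0.172 0.19 830 (array([541.1, 143.6]), array([75.6, 50.9]), 68.2) [0.5436 0.1441 0.1785]
0.163 0.19 870 (array([541.1, 143.6]), array([75.6, 50.9]), 68.2) [0.5438 0.1443 0.1781]
0.008 0.016 1534 (array([559.6, 134.8]), array([149.3, 170. ]), 67.3) [0.5234 0.121  0.0127]
0.09 0.12 1354 (array([574.2, 128.2]), array([ 98.7, 113.9]), 67.2) [0.5891 0.1172 0.1048]
side c zmax [0.0017 0.0698 0.0927 0.0945]
0.08 0.1 198 (array([ 515.9, -109.3]), array([28.9, 51.7]), 18.1) [ 0.5139 -0.1105  0.0891]
side m zmax [0.0033 0.1082 0.1795 0.1836]
0.172 0.19 273 (array([538. , 143.2]), array([77.8, 50.1]), 66.5) [0.5411 0.1443 0.1771]
0.163 0.19 346 (array([538. , 143.2]), array([77.8, 50.1]), 66.5) [0.5397 0.1416 0.1753]
0.008 0.016 749 (array([620. , 232.2]), array([424. , 216.1]), 52.4) [0.5245 0.1103 0.0126]
0.09 0.12 699 (array([571.6, 128. ]), array([103.3, 114.7]), 67.8) [0.577  0.1142 0.1035]
floor 0.0009746310686704618
```

View pics/crop0.png

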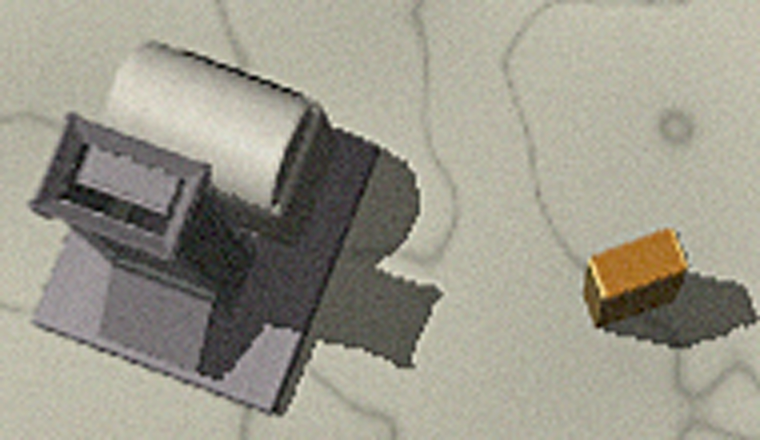

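The crop confirms both. The grater is the small one, with its throat mouth at crop (120,185), the flap lit inside it and the motor beyond. The cheese is the standing block with the brown top at crop (640,260). The sizes fit: a 25x50 mm top at z 0.09, a 149x170 mm base, and the mouth rim at 0.18 m. I'll move above the cheese with the jaws along its long side.

Call:
{"name": "send_rows", "arguments": {"increments": "1 0.05 -0.12 0.03 0 0 8; 1 0.1 -0.24 0.03 0 0 16; 1 0.15 -0.36 0.03 0 0 24; 1 0.2 -0.5 0.03 0 0 32; 1 0.25 -0.62 0.03 0 0 38; 1 0.279 -0.713 0 0 0 41; 1 0.279 -0.713 -0.06 0 0 41; 1 0.279 -0.713 -0.082 0 0 41; 1 0.279 -0.713 -0.082 0 0 41; 1 0.279 -0.713 -0.082 0 0 41; 1 0.279 -0.713 -0.082 0 0 41; 1 0.279 -0.713 -0.082 0 0 41; 1 0.279 -0.713 -0.082 0 0 41; 1 0.279 -0.713 -0.082 0 0 41; 1 0.279 -0.713 -0.082 0 0 41; 1 0.279 -0.713 -0.082 0 0 41; 1 0.279 -0.713 -0.082 0 0 41; 1 0.279 -0.713 -0.082 0 0 41", "squeeze": 40}}

```text
time: 2.35
tcp_pos: [0.5176, -0.1082, 0.1707]
tcp_rot: [-3.14, 0.001, -2.801]
ft_force: [0.4, -0.1, 0.8]
gripper_width: 1.0
```

Call:
{"name": "send_rows", "arguments": {"increments": "1 0 -0.001 -0.04 0 0 0; 1 0 -0.001 -0.084 0 0 0; 1 0 -0.001 -0.084 0 0 0; 0.3 0 -0.001 -0.084 0 0 0; 0 0 -0.001 -0.084 0 0 0; -0.3 0 -0.001 -0.084 0 0 0; -0.3 0 -0.001 -0.084 0 0 0; -0.3 0 -0.001 -0.084 0 0 0; -0.3 0 -0.001 -0.084 0 0 0; -0.3 0 -0.001 -0.084 0 0 0; -0.3 0 -0.001 -0.084 0 0 0", "squeeze": 50}}

```text
time: 3.72
tcp_pos: [0.5189, -0.1092, 0.0888]
tcp_rot: [-3.139, 0.004, -2.801]
ft_force: [-1.1, 0.5, 5.2]
gripper_width: 0.572
```

Call:
{"name": "send_rows", "arguments": {"increments": "-0.3 0 0 0.06 0 0 0; -0.3 0 0 0.12 0 0 0; -0.3 0 0 0.18 0 0 0; -0.3 0 0.03 0.211 0 0 -8; -0.3 0 0.08 0.211 0 0 -16; -0.3 0.01 0.13 0.211 0 0 -24; -0.3 0.015 0.18 0.211 0 0 -32; -0.3 0.02 0.23 0.211 0 0 -40; -0.3 0.021 0.2527 0.211 0 0 -42.2; -0.3 0.021 0.2527 0.211 0 0 -42.2; -0.3 0.021 0.2527 0.211 0 0 -42.2; -0.3 0.021 0.2527 0.211 0 0 -42.2; -0.3 0.021 0.2527 0.211 0 0 -42.2; -0.3 0.021 0.2527 0.211 0 0 -42.2"}}

```text
time: 5.48
tcp_pos: [0.5399, 0.1429, 0.2998]
tcp_rot: [-3.139, 0.004, 2.745]
ft_force: [0.2, -0.2, -1.0]
gripper_width: 0.574
```

```bash
python3 - <<'E'
from plant import readout, get_image
from h import *
import pickle
s=readout.state(); print(s["time"],[np.round(s[k],4) for k in("tcp_pos","tcp_rot","ft_force","gripper_width")])
for n in ("top","side"):
    g=get_image(n); pickle.dump(g,open(n+"1.pkl","wb"))
    if n=="side": cv2.imwrite("pics/side1.png",cv2.convertScaleAbs(cv2.resize(g["color"][60:230,220:400],None,fx=3.5,fy=3.5),alpha=1.6))
    hsv=cv2.cvtColor(g["color"],cv2.COLOR_BGR2HSV); P=cloud(g)
    m=(hsv[...,1]>110)&(hsv[...,0]>5)&(hsv[...,0]<32)&(P[...,2]>.19)&(P[...,2]<.32)&(np.hypot(P[...,0]-.54,P[...,1]-.143)<.06)
    Q=P[m]; print(n,len(Q),Q.min(0).round(4),Q.max(0).round(4),rect(Q) if len(Q)>5 else "")
E
```

```text
5.475 [array([0.5399, 0.1429, 0.2998]), array([-3.1389,  0.004 ,  2.7451]), array([ 0.1982, -0.249 , -1.0115]), np.float64(0.5742)]
top 337 [0.5188 0.1162 0.214 ] [0.5412 0.1678 0.3045] (array([537.1, 142.6]), array([48.5, 21.7]), 68.8)
side 135 [0.5145 0.1133 0.2163] [0.5412 0.1678 0.3136] (array([535.6, 140.9]), array([53. , 23.1]), 64.9)
```

View pics/side1.png

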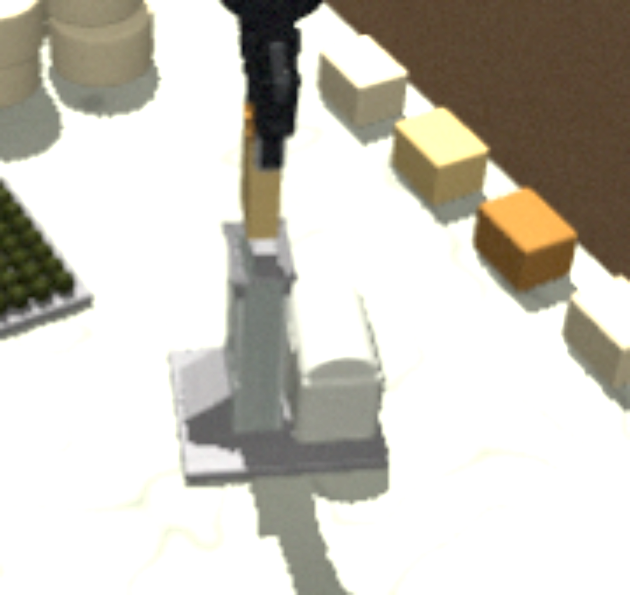

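The crop shows the cheese held upright over the mouth, with its lower end at crop (262,235) and slightly to the -x side of the pads. Next I'll compare the cheese's face planes with the rim in mouth axes, camera by camera.

```bash
python3 - <<'E'
from h import *
import pickle
a=np.radians(-22.7); X=np.array([np.cos(a),np.sin(a)]); Y=np.array([-X[1],X[0]])
O=np.array([.5398,.1434])
for n in ("top","side"):
    g=pickle.load(open(n+"0.pkl","rb")); P=cloud(g); Q=P[(P[...,2]>.170)&(P[...,2]<.19)&(np.hypot(P[...,0]-.54,P[...,1]-.143)<.06)]
    u=(Q[:,:2]-O)@X;v=(Q[:,:2]-O)@Y
    print(n,"rim u",np.percentile(u,[0,1,99,100]).round(4),"v",np.percentile(v,[0,1,99,100]).round(4))
    g=pickle.load(open(n+"1.pkl","rb")); P=cloud(g); hsv=cv2.cvtColor(g["color"],cv2.COLOR_BGR2HSV)
    m=(hsv[...,1]>110)&(hsv[...,0]>5)&(hsv[...,0]<32)&(P[...,2]>.20)&(P[...,2]<.32)&(np.hypot(P[...,0]-.54,P[...,1]-.143)<.06)
    Q=P[m]; u=(Q[:,:2]-O)@X;v=(Q[:,:2]-O)@Y;z=Q[:,2]
    print(" u hist",np.histogram(u*1000,np.arange(-20,14,2)))
    print(" v hist",np.histogram(v*1000,np.arange(-32,32,4)))
    f=(u<-.007)&(abs(v)<.022)&(z<.295)
    if f.sum()>10: print(" -x face n",f.sum(),np.median(u[f]).round(4),"tilt,yaw,u0",np.linalg.lstsq(np.c_[z[f]-.25,v[f],np.ones(f.sum())],u[f],rcond=None)[0].round(4), "v range",np.percentile(v[f],[1,99]).round(4))
    f=(v<-.020)&(abs(u)<.009)
    if f.sum()>10: print(" -y face n",f.sum(),np.median(v[f]).round(4),"u range",np.percentile(u[f],[1,99]).round(4))
E
```

```text
top rim u [-0.0249 -0.0232  0.026   0.027 ] v [-0.0368 -0.036   0.0367  0.0386]
 u hist (array([  0,   0,   0, 132, 103,  44,  19,   8,   3,   9,   4,   4,   5,
         3,   3,   0]), array([-20, -18, -16, -14, -12, -10,  -8,  -6,  -4,  -2,   0,   2,   4,
         6,   8,  10,  12]))
 v hist (array([ 0, 72, 29, 26, 19, 26, 21, 21, 22, 28, 23, 25, 22,  3,  0]), array([-32, -28, -24, -20, -16, -12,  -8,  -4,   0,   4,   8,  12,  16,
        20,  24,  28]))
 -x face n 147 -0.0121 tilt,yaw,u0 [-0.0086 -0.0081 -0.0121] v range [-0.0212  0.0189]
 -y face n 50 -0.0254 u range [-0.0088  0.0079]
side rim u [-0.0263 -0.0256  0.0229  0.0239] v [-0.0399 -0.0386  0.035   0.0379]
 u hist (array([ 0,  0, 20, 20, 13, 12,  8,  6,  7,  9, 10, 11, 10,  9,  0,  0]), array([-20, -18, -16, -14, -12, -10,  -8,  -6,  -4,  -2,   0,   2,   4,
         6,   8,  10,  12]))
 v hist (array([22, 67, 17,  3,  5,  3,  4,  3,  2,  1,  3,  2,  1,  2,  0]), array([-32, -28, -24, -20, -16, -12,  -8,  -4,   0,   4,   8,  12,  16,
        20,  24,  28]))
 -y face n 74 -0.0263 u range [-0.0089  0.0076]
```

In both cameras the cheese sits about 1–2 mm to -x of the mouth's centre and within 1 mm in y. That suits the flap side, since -1.5 mm is ideal. I'll lower it slowly and watch the force.

Call:
{"name": "send_rows", "arguments": {"increments": "-0.3 0 0.0005 -0.015 0 0 0; -0.3 0 0.0005 -0.025 0 0 0; -0.3 0 0.0005 -0.03 0 0 0; -0.3 0 0.0005 -0.035 0 0 0; -0.3 0 0.0005 -0.038 0 0 0; -0.3 0 0.0005 -0.04 0 0 0; -0.3 0 0.0005 -0.042 0 0 0; -0.3 0 0.0005 -0.042 0 0 0"}}

```text
time: 6.58
tcp_pos: [0.54, 0.1437, 0.2587]
tcp_rot: [-3.139, 0.004, 2.746]
ft_force: [-2.1, -0.5, 5.4]
gripper_width: 0.571
```

Call:
{"name": "send_rows", "arguments": {"increments": "-0.3 0 0 -0.002 0 0 0; -0.3 0 0 -0.004 0 0 0; -0.3 0 0 -0.006 0 0 0; -0.3 0 0 -0.008 0 0 0; -0.3 0 0 -0.01 0 0 0; -0.3 0 0 -0.01 0 0 0"}}

```text
time: 7.32
tcp_pos: [0.5395, 0.1442, 0.2484]
tcp_rot: [-3.139, 0.003, 2.746]
ft_force: [-3.2, 2.5, 2.2]
gripper_width: 0.573
```

Call:
{"name": "send_rows", "arguments": {"increments": "-0.3 0 0 -0.002 0 0 0; -0.3 0 0 -0.004 0 0 0; -0.3 0 0 -0.006 0 0 0; -0.3 0 0 -0.008 0 0 0; -0.3 0 0 -0.01 0 0 0; -0.3 0 0 -0.012 0 0 0; -0.3 0 0 -0.014 0 0 0; -0.3 0 0 -0.014 0 0 0"}}

```text
time: 8.32
tcp_pos: [0.5391, 0.1442, 0.2338]
tcp_rot: [-3.139, 0.002, 2.746]
ft_force: [-2.4, 1.7, -3.2]
gripper_width: 0.578
```

Call:
{"name": "send_rows", "arguments": {"increments": "-0.3 0 0 -0.003 0 0 0; -0.3 0 0 -0.006 0 0 0; -0.3 0 0 -0.009 0 0 0; -0.3 0 0 -0.012 0 0 0; -0.3 0 0 -0.015 0 0 0; -0.3 0 0 -0.018 0 0 0; -0.3 0 0 -0.02 0 0 0; -0.3 0 0 -0.02 0 0 0"}}

```text
time: 9.32
tcp_pos: [0.539, 0.1442, 0.2133]
tcp_rot: [-3.138, 0.002, 2.746]
ft_force: [-2.4, 1.5, -3.5]
gripper_width: 0.577
```

```bash
python3 - <<'E'
from plant import readout, get_image
from h import *
import pickle
s=readout.state(); print(s["time"],[np.round(s[k],4) for k in("tcp_pos","tcp_rot","ft_force","gripper_width")])
g=get_image("side"); pickle.dump(g,open("side2.pkl","wb"))
cv2.imwrite("pics/side2.png",cv2.convertScaleAbs(cv2.resize(g["color"][80:200,240:360],None,fx=5,fy=5),alpha=1.4))
E
```

```text
9.325 [array([0.539 , 0.1442, 0.2133]), array([-3.1385e+00,  2.1000e-03,  2.7463e+00]), array([-2.4089,  1.4918, -3.5316]), np.float64(0.5773)]
```

View pics/side2.png

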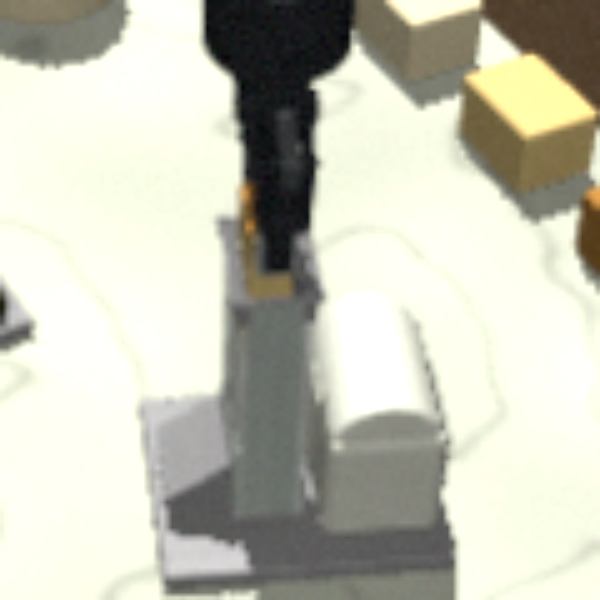

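The cheese is in the throat, its lower end about 50 mm below the mouth. The fingertips are just above the lips, at crop (285,265). I'll go a few mm further and then release.

Call:
{"name": "send_rows", "arguments": {"increments": "-0.3 0 0 -0.002 0 0 0; -0.3 0 0 -0.004 0 0 0; -0.3 0 0 -0.005 0 0 0; -0.3 0 0 -0.005 0 0 0"}}

```text
time: 9.88
tcp_pos: [0.539, 0.1443, 0.2083]
tcp_rot: [-3.138, 0.002, 2.746]
ft_force: [-4.7, 1.7, -2.1]
gripper_width: 0.573
```

Call:
{"name": "send_rows", "arguments": {"increments": "0.3 0 0 0 0 0 0; 0.5 0 0 0 0 0 0; 0.6 0 0 0 0 0 0; 0.6 0 0 0 0 0 0; 0.6 0 0 0.03 0 0 0; 0.6 0 0 0.07 0 0 0; 0 0 0 0.07 0 0 0; -1 0 0 0.07 0 0 0; -1 0 0 0.07 0 0 0; -1 0 0 0.07 0 0 0; -1 0 0 0.07 0 0 0; -1 0 0 0.07 0 0 0; -1 0 0 0.07 0 0 0"}}

```text
time: 11.5
tcp_pos: [0.539, 0.1442, 0.2782]
tcp_rot: [-3.138, 0.002, 2.746]
ft_force: [-0.3, -0.3, 0.0]
gripper_width: 0.003
```

```bash
python3 - <<'E'
from plant import readout, get_image
from h import *
import pickle
a=np.radians(-22.7); X=np.array([np.cos(a),np.sin(a)]); Y=np.array([-X[1],X[0]]);O=np.array([.5398,.1434])
s=readout.state(); print(s["time"],[np.round(s[k],4) for k in("tcp_pos","tcp_rot","ft_force","gripper_width")])
for n in ("top","side"):
    g=get_image(n); P=cloud(g); hsv=cv2.cvtColor(g["color"],cv2.COLOR_BGR2HSV)
    cv2.imwrite(f"pics/{n}3.png",cv2.convertScaleAbs(cv2.resize(g["color"][80:200,240:360] if n=="side" else g["color"][90:210,120:240],None,fx=5,fy=5),alpha=1.4))
    m=(hsv[...,1]>110)&(hsv[...,0]>5)&(hsv[...,0]<32)&(P[...,2]>.17)&(P[...,2]<.23)&(np.hypot(P[...,0]-.54,P[...,1]-.143)<.06)
    Q=P[m]; d=Q[:,:2]-O
    if len(Q): print(n,len(Q),"z",np.percentile(Q[:,2],[5,50,80,95,99]).round(4),"u",np.percentile(d@X,[1,99]).round(4),"v",np.percentile(d@Y,[1,99]).round(4))
E
```

```text
11.5 [array([0.539 , 0.1442, 0.2782]), array([-3.1384e+00,  2.1000e-03,  2.7464e+00]), array([-0.341 , -0.2576,  0.0127]), np.float64(0.0033)]
top 370 z [0.1793 0.2101 0.2116 0.2128 0.2135] u [-0.0142  0.0084] v [-0.0256  0.0228]
side 148 z [0.1827 0.2091 0.2106 0.2123 0.2131] u [-0.0167  0.0071] v [-0.0293  0.0215]
```

View pics/side3.png

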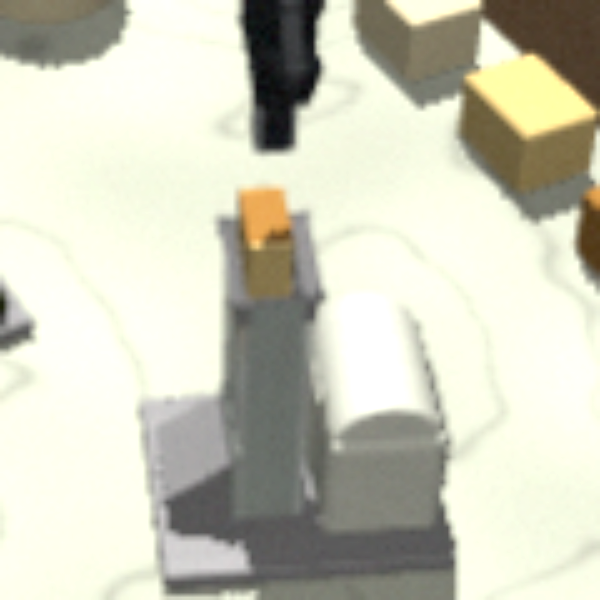

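The cheese stands upright in the throat, held by the flap, with its top at z≈0.210 (crop (265,210)). The closed fingers are above it. I'll press down in steps and watch the force.

Call:
{"name": "send_rows", "arguments": {"increments": "-1 -0.0003 0 -0.02 0 0 0; -1 -0.0003 0 -0.035 0 0 0; -1 -0.0003 0 -0.04 0 0 0; -1 -0.0003 0 -0.044 0 0 0; -1 -0.0003 0 -0.047 0 0 0; -1 -0.0003 0 -0.05 0 0 0; -1 -0.0003 0 -0.053 0 0 0; -1 -0.0003 0 -0.056 0 0 0; -1 -0.0003 0 -0.056 0 0 0"}}

```text
time: 12.72
tcp_pos: [0.5387, 0.1442, 0.222]
tcp_rot: [-3.138, 0.002, 2.746]
ft_force: [0.2, 0.8, 1.7]
gripper_width: 0.001
```

Call:
{"name": "send_rows", "arguments": {"increments": "-1 0 0 -0.003 0 0 0; -1 0 0 -0.006 0 0 0; -1 0 0 -0.009 0 0 0; -1 0 0 -0.012 0 0 0; -1 0 0 -0.015 0 0 0; -1 0 0 -0.015 0 0 0"}}

```text
time: 13.48
tcp_pos: [0.5385, 0.144, 0.2066]
tcp_rot: [-3.138, 0.002, 2.746]
ft_force: [-0.3, -1.0, -0.2]
gripper_width: 0.003
```

Call:
{"name": "send_rows", "arguments": {"increments": "-1 0 0 -0.003 0 0 0; -1 0 0 -0.006 0 0 0; -1 0 0 -0.009 0 0 0; -1 0 0 -0.012 0 0 0; -1 0 0 -0.015 0 0 0; -1 0 0 -0.015 0 0 0"}}

```text
time: 14.22
tcp_pos: [0.5385, 0.1441, 0.1915]
tcp_rot: [-3.138, 0.002, 2.746]
ft_force: [-0.3, 0.5, 2.1]
gripper_width: 0.0
```

Call:
{"name": "send_rows", "arguments": {"increments": "-1 0 0 -0.003 0 0 0; -1 0 0 -0.006 0 0 0; -1 0 0 -0.009 0 0 0; -1 0 0 -0.012 0 0 0; -1 0 0 -0.014 0 0 0; -1 0 0 -0.014 0 0 0"}}

```text
time: 14.98
tcp_pos: [0.5384, 0.1439, 0.1772]
tcp_rot: [-3.137, 0.002, 2.746]
ft_force: [-0.3, -0.3, 2.4]
gripper_width: -0.002
```

Nearing the earliest place the seat could be, so smaller steps now.

Call:
{"name": "send_rows", "arguments": {"increments": "-1 0 0 -0.001 0 0 0; -1 0 0 -0.002 0 0 0; -1 0 0 -0.003 0 0 0; -1 0 0 -0.004 0 0 0; -1 0 0 -0.004 0 0 0"}}

```text
time: 15.6
tcp_pos: [0.5383, 0.1441, 0.1733]
tcp_rot: [-3.138, 0.001, 2.746]
ft_force: [-1.6, 0.1, 5.9]
gripper_width: -0.004
```

Call:
{"name": "send_rows", "arguments": {"increments": "-1 0 0 -0.001 0 0 0; -1 0 0 -0.002 0 0 0; -1 0 0 -0.003 0 0 0; -1 0 0 -0.003 0 0 0"}}

```text
time: 16.1
tcp_pos: [0.5377, 0.1443, 0.1699]
tcp_rot: [-3.137, 0.0, 2.747]
ft_force: [-2.5, 0.6, 2.6]
gripper_width: -0.001
```

Call:
{"name": "send_rows", "arguments": {"increments": "-1 0 0 -0.001 0 0 0; -1 0 0 -0.002 0 0 0; -1 0 0 -0.002 0 0 0"}}

```text
time: 16.48
tcp_pos: [0.5374, 0.1444, 0.1676]
tcp_rot: [-3.137, -0.001, 2.747]
ft_force: [-2.9, 0.7, 2.4]
gripper_width: 0.005
```

Call:
{"name": "send_rows", "arguments": {"increments": "-1 0.0005 0 -0.001 0 0 0; -1 0.0005 0 -0.002 0 0 0; -1 0.0005 0 -0.002 0 0 0"}}

```text
time: 16.85
tcp_pos: [0.5375, 0.1445, 0.1653]
tcp_rot: [-3.136, -0.001, 2.747]
ft_force: [-3.6, 0.8, 1.8]
gripper_width: -0.003
```

Call:
{"name": "send_rows", "arguments": {"increments": "-1 0.0005 0 -0.001 0 0 0; -1 0.0005 0 -0.002 0 0 0; -1 0.0005 0 -0.002 0 0 0"}}

```text
time: 17.23
tcp_pos: [0.5379, 0.1446, 0.1631]
tcp_rot: [-3.136, -0.002, 2.747]
ft_force: [-3.8, 1.1, 1.2]
gripper_width: 0.0
```

Call:
{"name": "send_rows", "arguments": {"increments": "-1 0.0005 0 -0.001 0 0 0; -1 0.0005 0 -0.002 0 0 0; -1 0.0005 0 -0.002 0 0 0"}}

```text
time: 17.6
tcp_pos: [0.5384, 0.1446, 0.161]
tcp_rot: [-3.136, -0.002, 2.747]
ft_force: [-4.4, 0.7, 2.1]
gripper_width: 0.001
```

Call:
{"name": "send_rows", "arguments": {"increments": "-1 0 0 -0.001 0 0 0; -1 0 0 -0.0015 0 0 0; -1 0 0 -0.0015 0 0 0"}}

```text
time: 17.98
tcp_pos: [0.5384, 0.1446, 0.1595]
tcp_rot: [-3.136, -0.002, 2.747]
ft_force: [-3.2, 1.1, 2.7]
gripper_width: 0.0
```

Call:
{"name": "send_rows", "arguments": {"increments": "-1 0 0 -0.001 0 0 0; -1 0 0 -0.0015 0 0 0; -1 0 0 -0.0015 0 0 0"}}

```text
time: 18.35
tcp_pos: [0.5384, 0.1446, 0.158]
tcp_rot: [-3.136, -0.002, 2.747]
ft_force: [-4.1, 1.1, 4.6]
gripper_width: -0.003
```

Force is rising, which should be the seat spring. On with 1 mm steps.

Call:
{"name": "send_rows", "arguments": {"increments": "-1 0 0 -0.001 0 0 0; -1 0 0 -0.001 0 0 0; -1 0 0 -0.001 0 0 0"}}

```text
time: 18.73
tcp_pos: [0.5386, 0.1446, 0.1578]
tcp_rot: [-3.137, -0.001, 2.747]
ft_force: [-6.0, 0.4, 9.7]
gripper_width: -0.002
```

Call:
{"name": "send_rows", "arguments": {"increments": "-1 0 0 -0.001 0 0 0; -1 0 0 -0.001 0 0 0; -1 0 0 -0.001 0 0 0"}}

```text
time: 19.1
tcp_pos: [0.5387, 0.1446, 0.1578]
tcp_rot: [-3.137, -0.001, 2.746]
ft_force: [-7.3, 0.1, 10.8]
gripper_width: 0.002
```

Call:
{"name": "send_rows", "arguments": {"increments": "-1 -0.001 0 -0.001 0 0 0; -1 -0.001 0 -0.001 0 0 0; -1 -0.001 0 -0.0012 0 0 0; -1 -0.001 0 -0.0012 0 0 0"}}

```text
time: 19.6
tcp_pos: [0.5384, 0.1447, 0.1578]
tcp_rot: [-3.138, -0.0, 2.746]
ft_force: [-6.6, 0.9, 11.7]
gripper_width: -0.001
```

Call:
{"name": "send_rows", "arguments": {"increments": "-1 -0.001 0 -0.0013 0 0 0; -1 -0.001 0 -0.0015 0 0 0; -1 -0.001 0 -0.0015 0 0 0"}}

```text
time: 19.98
tcp_pos: [0.5383, 0.1447, 0.1578]
tcp_rot: [-3.14, 0.001, 2.746]
ft_force: [-5.3, 0.7, 13.1]
gripper_width: 0.006
```

Hard stop: 13 N and no further motion, with the cheese top about 39 mm below the mouth. Withdrawing straight up.

Call:
{"name": "send_rows", "arguments": {"increments": "-1 0 0 0.003 0 0 0; -1 0 0 0.007 0 0 0; -1 0 0 0.012 0 0 0; -1 0 0 0.018 0 0 0; -1 0 0 0.025 0 0 0; -1 0 0 0.035 0 0 0; -1 0 0 0.05 0 0 0; -1 0 0 0.08 0 0 0; -1 0 0 0.12 0 0 0; -1 -0.03 0.05 0.14 0 0 0; -1 -0.06 0.1 0.14 0 0 0; -1 -0.09 0.15 0.14 0 0 0; -1 -0.1 0.2 0.14 0 0 0; -1 -0.1 0.2 0.14 0 0 0; -1 -0.1 0.2 0.14 0 0 0"}}

```text
time: 21.85
tcp_pos: [0.4395, 0.3439, 0.2984]
tcp_rot: [-3.141, 0.003, 2.745]
ft_force: [-0.1, -0.1, 0.0]
gripper_width: -0.003
```

```bash
python3 - <<'E'
from plant import readout, get_image
from h import *
import pickle
a=np.radians(-22.7); X=np.array([np.cos(a),np.sin(a)]); Y=np.array([-X[1],X[0]])
s=readout.state(); print(s["time"],[np.round(s[k],4) for k in("tcp_pos","ft_force")])
out=[]
for n,O in (("top",[.5409,.1434]),("side",[.5386,.1429])):
    g=get_image(n); P=cloud(g); g0=pickle.load(open(n+"0.pkl","rb")); P0=cloud(g0)
    y0,x0=(105,120) if n=="top" else (95,240)
    for c in (g,g0) if n=="top" else (g,): out.append(cv2.convertScaleAbs(cv2.resize(c["color"][y0:y0+80,x0+10:x0+90],None,fx=3.3,fy=3.3),alpha=1.5))
    for nm,p in (("now",P),("start",P0)):
        d=p[...,:2]-O; u=d@X; v=d@Y
        m=(abs(v)<.016)&(u>-.004)&(u<.012)&(p[...,2]<.19)&(p[...,2]>.05); print(n,nm,"flap zone z",m.sum(),np.percentile(p[m][:,2],[5,50,95]).round(4) if m.any() else "")
    if n=="top":
        d=np.abs(g["color"].astype(int)-g0["color"]).sum(2)
        print("diff jar,round",d[100:150,345:390].mean().round(1),d[180:222,385:428].mean().round(1),"bg",d[215:245,230:300].mean().round(1))
cv2.imwrite("pics/end.png",np.hstack(out))
E
```

```text
21.85 [array([0.4395, 0.3439, 0.2984]), array([-0.1061, -0.0519,  0.0094])]
top now flap zone z 187 [0.1358 0.1739 0.1766]
top start flap zone z 140 [0.0531 0.1744 0.1767]
diff jar,round 12.9 11.3 bg 85.0
side now flap zone z 45 [0.1703 0.1728 0.1752]
side start flap zone z 45 [0.1711 0.1729 0.1768]
```

View pics/end.png

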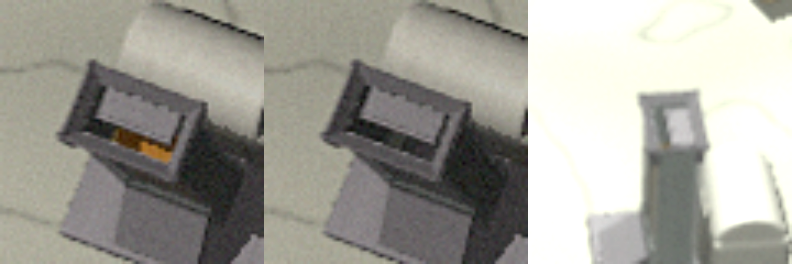

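The flap is shut at z≈0.174, as at the start. The cheese shows under it through the gap at (145,143), its top at z≈0.136, which matches the felt depth. Handing in.

```bash
python3 -c "
from plant import order
print(order.hand_in())"
```

```text
the job is handed in; nothing more can be done
None
```

I loaded the cheese on end into the smaller grater, through the flap, and pressed it down with closed fingers until it stopped. I handed the job in at about 22 s.

**Seat:** the cheese stopped dead about 39 mm below the mouth. Pushing harder, from 10 N up to 13 N, moved it no further. There is no seat reading, so "at the stop" rests on that feel and on depth in the last image, which also put the cheese top at about 0.136 m.

**Flap:** both cameras put it level again at 0.173–0.174 m, the same as at the start.

**Forces:** push readings at the end of each move were at most 13 N down. While the fingers were beside the flap there was also a sideways force of up to 7 N.

**Bystanders:** the jar and round cheese look unchanged in the top image. The arm ended clear, reading about zero force.

**Disagreements:** the two cameras differed by 2–3 mm on where the mouth is, within the calibration error and the funnel's reach. The bare-counter patch I used for comparison in that check changed strongly between pictures, probably because the arm's shadow moved.

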